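# Proof-load a fired tile in the bend tester

### The job

Slide the tall fired-clay tile straight up out of the slotted wooden rack, stand it upright in the two grooved posts of the bend tester, fully down on its seat, and let go of it. Then push the tester's spring-loaded wooden push plate towards the tile, past its first two clicks to the third, so that the foot bears on the tile, and finish while still holding the plate there: it springs back if let go. Leave the other tiles, the bowl and the pot where they are.

Things in the scene. Friction and masses are not known exactly. Their poses are not given: they have to be found in the camera images.
- tile_mid (a point): Centre of the tall tile: plain terracotta plate 8 x 70 x 95 mm, about 0.11 kg, the tallest of the three pieces in the rack; it stands upright, x axis = its thin direction (8 mm, to grip across), y = its width (70 mm), z = up. At the start its lower edge is 12 mm above the table and its upper edge 107 mm.
- tile: The same tall tile; this origin is the middle of its lower edge, same axes.
- rack: Fixed slotted wooden rack 170 x 100 x 45 mm, origin under its centre on the table. Three slots, 11 mm wide and 33 mm deep (slot floor 12 mm up, rims 45 mm up), stand side by side at x = -50, 0 and +50 mm; each runs along y. The tall tile may be in any of them; lift it until its lower edge is above the rims.
- tester: Fixed grey bench-top bend tester, base plate 190 x 116 x 12 mm (x from -140 to +50 mm). Origin on the table under the middle of the tile seat. x axis: direction in which the push plate is pushed, towards the tile; y: along the seated tile's width; z up. Two grooved posts at y = -36 and +36 mm take the tile's side edges; they are 62 mm high with flared mouths up to 72 mm.
- seat (a point): Where the centre of the seated tile belongs: x = 0, y = 0 of the tester, 63.5 mm above the table; axes as the tester's. The seat under the tile is 16 mm up, the seated tile's upper edge 111 mm. The grooves are 13 mm wide (x), their bottoms 78 mm apart (y), for the 8 x 70 mm tile, either face to the foot.
- push_plate (a joint): Travel (m) of carriage and push plate along the tester's +x: 0 = sprung back, clicks at 0.017, 0.034, 0.051 (brass pins beside a pointer), humps before them at 0.0085, 0.0255, 0.0425, end stop 0.054. Return spring 5 N at rest, 8 N at the third click; detents +-4 N; foot on the tile up to 7 N more: at most about 20 N to push. Let go anywhere, it runs back to 0.
- push_face (a point): Point on the face to be pushed (the -x side) of the pale wooden push plate, on its middle line, 90 mm above the table, 120 mm to the -x side of the seat at rest; moves with the carriage. The plate is upright, 60 mm wide (y), 12 mm thick, from 30 to 110 mm above the table, with free space on its -x side: closed fingers pointing down can push it.
- foot: Rubber-tipped foot, 14 mm across, on a sprung rod (250 N/m) at the front of the carriage, 45 mm above the table, on the tester's middle line. It meets the tile at about 0.027 m of travel and is then pressed back into the carriage. This origin is not on the foot: it lies at the tester's origin at rest.
- tile_low: Bystander: low terracotta tile 8 x 68 x 52 mm in another slot of the rack (upper edge 64 mm above the table). Origin: middle of its lower edge.
- tile_round: Bystander: round-topped terracotta tile, 8 x 60 x 61 mm, in another slot (top 73 mm above the table). Origin: middle of its lower edge.
- bowl: Bystander: terracotta bowl, 100 mm across, 50 mm high, on the table beyond the work. Origin under its centre.
- pot: Bystander: small lidded terracotta pot, 68 mm across, 72 mm high, on the table between robot and work. Origin under its centre.
Things that resemble listed ones, but are neither listed nor needed, are in the scene too. What is shaped like the tile but green or purple is not meant.

How it is judged:
On the way, in this order (a step that is already met when the one before it is completed fails the run):
1. the tall tile is lifted clear of the rack's slot in the fingers (z of tile_mid in the frame of rack above 0.097 m and contact force between the fingers and tile above 0.5 N), for 0.1 s.
2. the tile stands in the tester's grooves, down on its seat and released, with the push plate not yet pushed (horizontal distance between tile_mid and seat below 0.012 m and z of tile_mid in the frame of seat between -0.006 and 0.005 m and angle between tile_mid's own z axis and vertical below 0.2 rad and angle between the x axis of tile_mid and the x axis of tester, either way round below 0.2 rad and contact force between the fingers and tile below 0.1 N and value of joint push_plate below 0.006 m), for 0.2 s.
3. the carriage is past the second click with the foot on the tile (value of joint push_plate above 0.036 m and contact force between foot and tile above 0.5 N).
At the end, for the whole second after the job is handed in: The robot is still pushing the plate (over 3 N), carriage still in the third click (travel over 47 mm), foot on the tile with over 3 N, tile upright on its seat in the grooves (centre within 12 mm sideways, 5 mm in height, within 0.2 rad), not touched by the fingers (horizontal distance between tile_mid and seat below 0.012 m and z of tile_mid in the frame of seat between -0.006 and 0.005 m and angle between tile_mid's own z axis and vertical below 0.2 rad and angle between the x axis of tile_mid and the x axis of tester, either way round below 0.2 rad and contact force between the fingers and tile below 0.1 N and value of joint push_plate above 0.047 m and velocity of joint push_plate between -0.01 and 0.01 m/s and contact force between foot and tile above 3 N and contact force between any of the fingers, the arm and push_plate above 3 N); the arm keeps its last pose, push and grip.
It fails at once if the low tile is pushed or carried more than 25 mm away (distance of tile_low from where it was at the start of the episode above 0.025 m).
It fails at once if the round-topped tile is pushed or carried more than 25 mm away (distance of tile_round from where it was at the start of the episode above 0.025 m).
It fails at once if the bowl is pushed or carried more than 25 mm away (distance of bowl from where it was at the start of the episode above 0.025 m).
It fails at once if the pot is pushed or carried more than 25 mm away (distance of pot from where it was at the start of the episode above 0.025 m).
It also fails if it takes over 59 s, if anything falls off the work surface, if the arm or the gripper's body presses on something with over 40 N, if the wrist force passes 120 N, or if a joint passes its speed limit or range.

### The arm

A 6-joint arm with a two-finger parallel gripper is mounted at the origin on the work surface. World frame = base frame: x ahead of the robot, y to its left, z up, the work surface at z = 0. Lengths are in m, angles in rad, forces in N, time in s.
With the tool pointing down it reaches from about 0.35 to 0.775 m from the base axis. Payload 5.5 kg.
Tool frame: the origin (TCP) lies at the very end of the fingers, on their centre line; the grasp point (between the pads) lies hold_point_z behind it (hold_point_z is the distance from the TCP to the grasp point, in m); x points along the fingers, y is the direction in which the jaws open and shut, and the axes are right-handed (so a half turn about x gives the same grasp; the last joint's range is limited). The gripper opens to 85 mm and grips with 20 to 120 N. Pads are 22 mm wide; open, the fingers measure 114 mm over their backs; the gripper's body (76 mm by 85 mm) begins 54 mm behind the grasp point. The pads swing forward as they close: fully open they stand 13 mm farther back than shut.
Start: joints at [1.098, 0.313, 0.046, 1.304, 0, 1.431], TCP at [0.188, 0.543, 0.231] pointing down, gripper open.
Joint ranges: [-2.76, 2.76], [-0.86, 1.69], [-1.03, 1.26], [-2.2, 2.34], [-1.47, 1.5], [-3.14, 3.14]. Speed limits (rad/s): [2.57, 2.57, 3.14, 3.14, 3.14, 3.14].

### API

Orientations are given as a unit quaternion [w, x, y, z].
In Python, from workcell import * gives the robot as it stands. The module is installed in compiled form; this text tells all that it offers.
- The arm moves only by the tool step_arm, never from a script. Its argument "targets" is a list of rows, each a list of 3 entries, a list of its own where there are three numbers: the turn, a rotation vector about the tool's x, y, z in degrees, then the shift along the tool's x, y, z in cm, then the finger opening in cm, from 0 to 8.54. A call has exactly 10 rows; each row shifts and turns the commanded pose from where the row before left it, along the tool's axes as they then stand; what a row does not reach is not made up. A row lasts 1/10 s, in which the tool goes at most 50 mm and 8.59 degrees, less where a joint would pass 70% of its speed; a pose out of reach is approached as far as the arm can. A call with a gripper value outside its range is refused whole. The fingers move at their own pace and stop on an object; "force" is the grip in N (left out, the last holds). Time passes only in rows, so rows that do not move let the fingers close, or fill a call up. It gives the time, the measured TCP pose, the force and the opening at its end, in the units of the state.
- get_state(): the state, without advancing time (a new reading comes with each control period).
- read_camera(name): name is "side" or "top" or "wrist"; returns the picture (480x640x3 uint8, red, green, blue); there is no depth.
- camera_model(name): a dict with "fx", "fy", "cx", "cy" (pixels), "dist_coeffs" ([k1, k2, p1, p2, k3] as OpenCV has them; the pictures are not rectified), "xyz" and "rotation" of the camera in the world; the wrist camera has in their place "T_tool_cam" (4x4, takes a point from camera to tool coordinates, whose origin is the TCP and whose axes are the tool frame's). Camera axes: x right, y down, z forward; pixel columns grow to the right and rows downward; lengths in m; the calibration is good to about 2 mm. A picture is of the moment at which its call begins: read the wrist's pose just before it. camera_model takes no time and is no camera call.
- hand_in(): hands the job in, once; it reports no verdict.
Trained networks look in the newest picture that a camera, given by its name, has taken for a name from the list of things; names that differ only in an ending like _2 or _b are one class to them, and where a whole thing is asked for, a point or a joint stands for the part that bears it (a point fixed in the world has none). Each returns a list of dicts, best first, with "p" (0 to 1); they miss things now and then, are a little off and sometimes report something else, mostly with a low value. They report only what shows in the picture. A call takes as long as a camera call. They do not tell look-alikes from the thing itself.
- find_in(camera, label): "extent" ([left, top, width, height] in pixels, round what is visible of it).
- silhouettes(camera, label): "mask" (480x640 bool, what is visible of it) and "extent" ([left, top, width, height] in pixels, round what is visible of it).
The state is a dict: "clock": time; "joint_pos": joint angles; "qvel": joint speeds; "tau": joint torques, N m; "tcp_pos": TCP position; "orientation": TCP orientation; "wrist_force": force on the tool from outside, world axes, zero at the start; "ft_torque": the same for the moment, N m; "finger_gap": finger opening in m.
Only numpy, scipy, OpenCV 4.12 (cv2) and the standard library are available. Lean on these libraries where they do the work, as an engineer would, in place of code of your own. Each camera call takes 0.05 s, during which the arm holds its last target.

## Working session

There is one attempt and no reset: what is moved stays moved. The work goes in short steps, Python scripts to look and compute and a tool call to move; the robot and the scene stay as the last step left them, time stands still between calls to the robot, and variables do not carry over. Pictures are saved under pics/ and viewed, and the job is handed in when it is done.

Besides the shell and the picture viewer there is one more tool, called after "Emit:" as name(argument=value, ...), one argument or row to a line, values as JSON. step_arm: Moves the arm, as the interface text tells. Its arguments: {"type":"object","properties":{"targets":{"type":"array","items":{"type":"array"}},"force":{"type":"number"}},"required":["targets"]}

```bash
mkdir -p pics
python3 - <<'E'
from workcell import *
import cv2
print(get_state())
for c in ["side","top","wrist"]:
    im=read_camera(c); cv2.imwrite(f"pics/{c}0.png",im[:,:,::-1]); print(c,camera_model(c))
E
```

```text
{'clock': 0.0, 'joint_pos': array([ 1.09840105e+00,  3.14002354e-01,  4.49870548e-02,  1.30360226e+00,
       -1.25668237e-05,  1.43119867e+00]), 'qvel': array([-9.98694859e-04, -7.00348772e-04, -1.92144185e-03, -6.93160548e-06,
        2.16790912e-03,  6.29803305e-04]), 'tau': array([ 1.58782004e-04, -4.80631471e+01,  2.98530489e+01,  1.94057106e-02,
       -7.86257579e-05,  5.97878994e-06]), 'tcp_pos': array([0.18762358, 0.54298967, 0.23041106]), 'orientation': array([ 0.69714994,  0.11650411,  0.69752941, -0.11773477]), 'wrist_force': array([-0.08203418,  0.39196766, -0.13420048]), 'ft_torque': array([ 0.00399319,  0.00184429, -0.03017   ]), 'finger_gap': 0.08557950887481891}
side {'fx': 503.6010576434599, 'fy': 503.6010576434599, 'cx': 326.41675732445157, 'cy': 245.94544008254397, 'dist_coeffs': array([-0.03543183,  0.        ,  0.        ,  0.        ,  0.        ]), 'xyz': array([ 0.33329177, -0.76628409,  0.53954832]), 'rotation': array([-0.48684832,  0.85444037, -0.15916797,  0.08703974])}
top {'fx': 456.181052509926, 'fy': 456.181052509926, 'cx': 322.4349351778865, 'cy': 236.01851862918437, 'dist_coeffs': array([-0.02893897,  0.        ,  0.        ,  0.        ,  0.        ]), 'xyz': array([ 0.47474385, -0.03615066,  0.99657923]), 'rotation': array([ 0.03897079, -0.70210845,  0.70837793, -0.06103858])}
wrist {'fx': 359.8424547986352, 'fy': 359.8424547986352, 'cx': 317.839679290911, 'cy': 242.64686207278805, 'dist_coeffs': array([-0.06761784,  0.        ,  0.        ,  0.        ,  0.        ]), 'T_tool_cam': array([[ 5.67590863e-05, -2.64857240e-01,  9.64287633e-01,
        -1.41676472e-01],
       [ 9.99999998e-01,  3.90894388e-05, -4.81246090e-05,
        -6.02020559e-04],
       [-2.49473113e-05,  9.64287634e-01,  2.64857242e-01,
        -6.64936703e-02],
       [ 0.00000000e+00,  0.00000000e+00,  0.00000000e+00,
         1.00000000e+00]])}
```

View pics/side0.png

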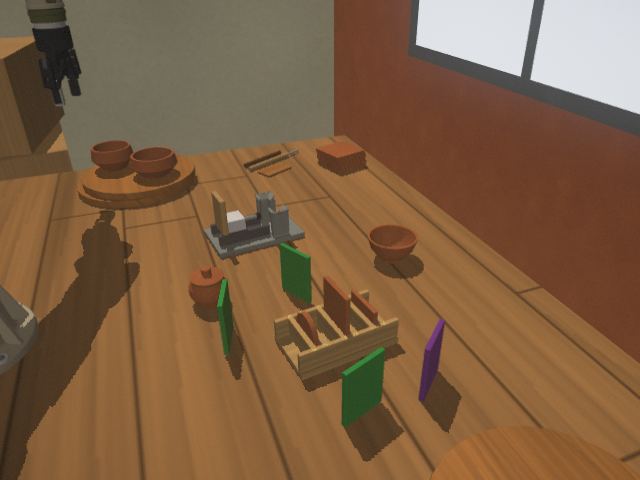

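View pics/top0.png

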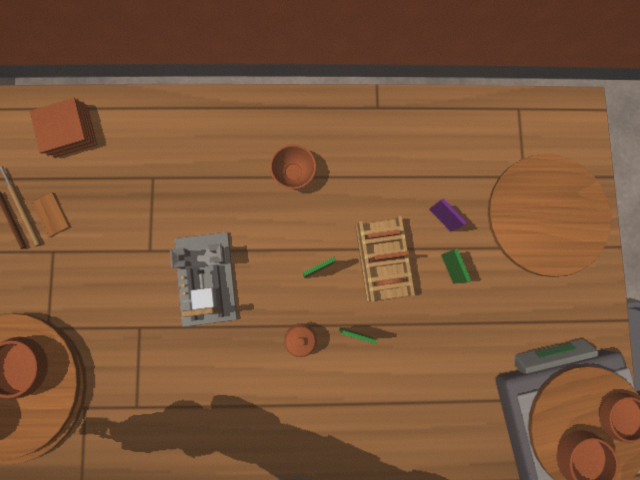

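View pics/wrist0.png

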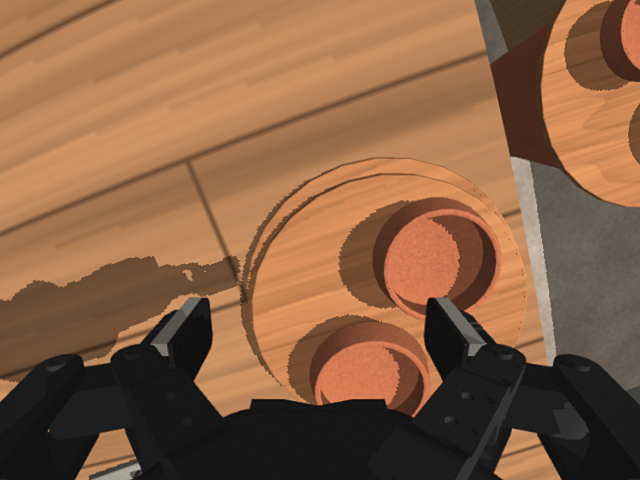

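```bash
python3 -c "
import workcell
for k in dir(workcell):
  if not k.startswith('__'): print(k, getattr(workcell,k) if not callable(getattr(workcell,k)) else '')"
```

```text
MotionError 
camera_model 
find_in 
get_state 
hand_in 
hold_point_z 0.0187
read_camera 
silhouettes
```

```bash
cat > h.py <<'E'
from workcell import *
import numpy as np, cv2
from scipy.spatial.transform import Rotation as R
def q2R(q): return R.from_quat([q[1],q[2],q[3],q[0]]).as_matrix()
def tcpT():
    s=get_state(); T=np.eye(4); T[:3,:3]=q2R(s['orientation']); T[:3,3]=s['tcp_pos']; return T
def cam(name,T=None):
    m=camera_model(name); K=np.array([[m['fx'],0,m['cx']],[0,m['fy'],m['cy']],[0,0,1]])
    if name=='wrist': Tc=(tcpT() if T is None else T)@np.array(m['T_tool_cam'])
    else:
        Tc=np.eye(4); Tc[:3,:3]=q2R(m['rotation']); Tc[:3,3]=m['xyz']
    return K,np.array(m['dist_coeffs']),Tc
def proj(c,P):
    K,d,T=c; P=np.atleast_2d(P).astype(float); Ti=np.linalg.inv(T)
    return cv2.projectPoints(P,cv2.Rodrigues(Ti[:3,:3])[0],Ti[:3,3],K,d)[0].reshape(-1,2)
def ray(c,uv):
    K,d,T=c; p=cv2.undistortPoints(np.array(uv,float).reshape(-1,1,2),K,d).reshape(-1,2)
    v=np.c_[p,np.ones(len(p))]@T[:3,:3].T
    return T[:3,3],v/np.linalg.norm(v,axis=1,keepdims=True)
def atz(c,uv,z):
    o,v=ray(c,uv); return o+v*((z-o[2])/v[:,2])[:,None]
def tri(obs): # list of (cam,uv)
    A=np.zeros((3,3));b=np.zeros(3)
    for c,uv in obs:
        o,v=ray(c,uv);v=v[0];M=np.eye(3)-np.outer(v,v);A+=M;b+=M@o
    return np.linalg.solve(A,b)
E
python3 - <<'E'
from h import *
import pickle
D={}
for c in ['top','side']:
    read_camera(c); C=cam(c)
    for l in ['rack','tester','tile','push_face','tile_low','tile_round','pot','bowl']:
        r=silhouettes(c,l)
        D[c,l]=r
        for x in r[:4]:
            ys,xs=np.nonzero(x['mask']); print(c,l,round(x['p'],2),np.round(x['extent']),len(xs),np.round([xs.mean(),ys.mean()],1),atz(C,[xs.mean(),ys.mean()],0.04).round(3))
pickle.dump(D,open('d0.pkl','wb'))
print(get_state()['clock'])
E
```

```text
top rack 0.79 [362. 218.  54.  84.] 3098 [384.2 261.3] [[ 0.556 -0.197  0.04 ]]
top tester 0.82 [171. 234.  69.  94.] 4955 [204.5 278.8] [[0.523 0.18  0.04 ]]
top tile 0.77 [338. 329.  39.  11.] 200 [356.  334.5] [[ 0.405 -0.134  0.04 ]]
top tile 0.75 [431. 197.  35.  35.] 608 [447.3 215.3] [[ 0.654 -0.337  0.04 ]]
top tile 0.69 [439. 247.  29.  36.] 552 [455.7 266.2] [[ 0.544 -0.349  0.04 ]]
top tile 0.55 [301. 256.  31.  25.] 209 [318.6 268. ] [[ 0.543 -0.058  0.04 ]]
top push_face 0.58 [181. 268.  41.  52.] 840 [201.4 299.4] [[0.48  0.185 0.04 ]]
top tile_low 0.7 [365. 229.  36.  10.] 175 [382.5 234.7] [[ 0.613 -0.195  0.04 ]]
top pot 0.75 [281. 324.  38.  32.] 877 [299.9 339.8] [[ 0.396 -0.018  0.04 ]]
top pot 0.36 [373. 277.  31.   9.] 137 [389.4 280.8] [[ 0.515 -0.207  0.04 ]]
top bowl 0.92 [270. 147.  44.  40.] 1608 [292.6 166.5] [[ 0.763 -0.004  0.04 ]]
side rack 0.71 [276. 288. 122.  92.] 5173 [331.6 339.5] [[ 0.541 -0.236  0.04 ]]
side tester 0.77 [203. 188. 103.  70.] 3735 [250.1 226.1] [[0.511 0.154 0.04 ]]
side tile 0.91 [322. 273.  33.  60.] 1043 [336.7 304.1] [[ 0.58  -0.159  0.04 ]]
side tile 0.82 [419. 318.  24.  87.] 1014 [431.1 359.7] [[ 0.656 -0.327  0.04 ]]
side tile 0.74 [341. 347.  45.  76.] 2368 [362.  386.5] [[ 0.544 -0.337  0.04 ]]
side tile 0.71 [203. 188. 104.  71.] 3753 [250.1 226. ] [[0.511 0.155 0.04 ]]
side push_face 0.77 [208. 190.  55.  44.] 928 [229.2 215.9] [[0.48  0.217 0.04 ]]
side tile_low 0.63 [349. 288.  28.  36.] 427 [363.7 306.1] [[ 0.619 -0.18   0.04 ]]
side tile_round 0.89 [295. 315.  25.  31.] 376 [307.9 326.1] [[ 0.518 -0.194  0.04 ]]
side pot 0.73 [187. 265.  37.  44.] 1137 [205.3 285.7] [[ 0.388 -0.028  0.04 ]]
side pot 0.32 [325. 275.  29.  60.] 947 [336.7 304.5] [[ 0.579 -0.16   0.04 ]]
side bowl 0.91 [367. 222.  51.  42.] 1466 [391.9 241.2] [[ 0.757 -0.01   0.04 ]]
1.05
```

Run:
```python
import cv2,numpy as np
t=cv2.imread('pics/top0.png'); s=cv2.imread('pics/side0.png')
a=cv2.resize(t[205:315,340:480],None,fx=2.8,fy=2.8,interpolation=cv2.INTER_CUBIC)
b=cv2.resize(s[265:385,265:405],(392,308),interpolation=cv2.INTER_CUBIC)
c=cv2.resize(t[225:335,160:250],(392,292)[::1],interpolation=cv2.INTER_CUBIC) 
c=cv2.resize(t[225:335,150:290],(392,290),interpolation=cv2.INTER_CUBIC)
d=cv2.resize(s[175:265,195:315],(392,290),interpolation=cv2.INTER_CUBIC)
a=cv2.resize(a,(392,308))
cv2.imwrite('pics/crop0.png',np.vstack([np.hstack([a,b]),np.hstack([c,d])]))
```

```text
(no output)
```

View pics/crop0.png

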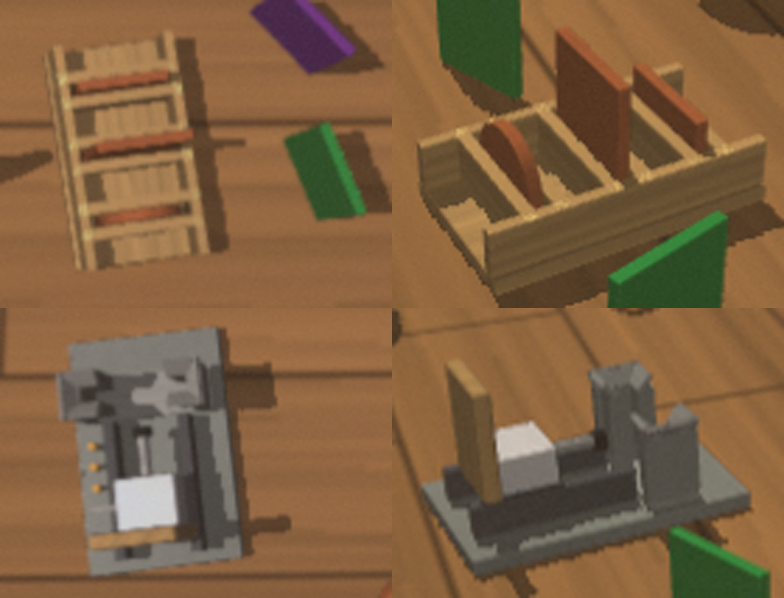

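```bash
cat >> h.py <<'E'
from scipy.optimize import minimize
def boxpts(x0,x1,y0,y1,z0,z1): return np.array([[x,y,z] for x in(x0,x1) for y in(y0,y1) for z in(z0,z1)])
def place(P,x,y,yaw):
    c,s=np.cos(yaw),np.sin(yaw); P=np.array(P,float); return np.c_[P[:,0]*c-P[:,1]*s+x,P[:,0]*s+P[:,1]*c+y,P[:,2]]
def sil(C,parts,p,ss=4):
    m=np.zeros((480*ss,640*ss),np.uint8)
    for P in parts:
        uv=proj(C,place(P,*p)); h=cv2.convexHull(((uv+0.5)*ss-0.5).astype(np.float32)); cv2.fillConvexPoly(m,h.round().astype(np.int32),255)
    return cv2.resize(m,(640,480),interpolation=cv2.INTER_AREA)/255.
def fit(views,parts,p0):
    def f(p):
        return sum(np.abs(sil(C,parts,p)-M).sum()/M.sum() for C,M in views)
    r=minimize(f,p0,method='Nelder-Mead',options=dict(initial_simplex=np.array([p0]+[np.array(p0)+d for d in np.diag([.015,.015,.15])]),xatol=1e-4,fatol=1e-4,maxiter=150))
    return r.x,r.fun
RACK=[boxpts(-.085,.085,-.05,.05,0,.045)]
TEST=[boxpts(-.14,.05,-.058,.058,0,.012),boxpts(-.008,.008,-.045,-.03,0,.072),boxpts(-.008,.008,.03,.045,0,.072)]
E
python3 - <<'E'
from h import *
import pickle
print(tcpT().round(3))
D=pickle.load(open('d0.pkl','rb'))
T,S=cam('top'),cam('side')
for l,parts,p0 in [('rack',RACK,[.556,-.2,0.1]),('tester',[TEST[0]],[.565,.18,0.05])]:
    for v in (['top'],['side'],['top','side']):
        print(l,v,fit([({'top':T,'side':S}[x],D[x,l][0]['mask'].astype(float)) for x in v],parts,p0))
E
```

```text
[[ 0.     0.327  0.945  0.188]
 [ 0.     0.945 -0.327  0.543]
 [-1.     0.     0.     0.231]
 [ 0.     0.     0.     1.   ]]
rack ['top'] (array([ 0.56158024, -0.19834938,  0.13375905]), np.float64(0.30384814997658194))
rack ['side'] (array([ 0.56237821, -0.20050621,  0.12292833]), np.float64(0.4228304582996933))
rack ['top', 'side'] (array([ 0.56174774, -0.19941946,  0.13405058]), np.float64(0.7232067530496309))
tester ['top'] (array([0.56906847, 0.19209983, 0.12972987]), np.float64(0.0415258898715894))
tester ['side'] (array([0.56886835, 0.1973495 , 0.12878098]), np.float64(0.28155182822794445))
tester ['top', 'side'] (array([0.56873125, 0.19281904, 0.1273112 ]), np.float64(0.34621328682821884))
```

Emit:
step_arm(
  targets=[
    [[7.9,0,0],[0,0,0],3],
    [[7.9,0,0],[0,0,0],3],
    [[7.9,0,0],[0,0,0],3],
    [[7.9,0,0],[0,0,0],3],
    [[7.9,0,0],[0,0,0],3],
    [[7.9,0,0],[0,0,0],3],
    [[7.9,0,0],[0,0,0],3],
    [[8.1,0,0],[0,0,0],3],
    [[0,0,0],[0,2.0,3.0],3],
    [[0,0,0],[0,2.8,3.8],3],
  ],
)

```text
clock: 2.05
tcp_pos: [0.2438, 0.4827, 0.2311]
orientation: [0.533, 0.465, 0.533, -0.465]
wrist_force: [1.8, 0.2, 0.5]
finger_gap: 0.0303
```

Emit:
step_arm(
  targets=[
    [[0,0,0],[0,2.8,3.9],3],
    [[0,0,0],[0,2.8,3.9],3],
    [[0,0,0],[0,2.8,3.9],3],
    [[0,0,0],[0,2.8,3.9],3],
    [[0,0,0],[0,2.8,3.9],3],
    [[0,0,0],[0,2.8,3.9],3],
    [[0,0,0],[0,2.8,3.9],3],
    [[0,0,0],[0,2.4,3.0],3],
    [[0,0,0],[0,1.5,2.0],3],
    [[0,0,0],[0,0,0],3],
  ],
)

```text
clock: 3.05
tcp_pos: [0.522, 0.1905, 0.2309]
orientation: [0.531, 0.467, 0.53, -0.467]
wrist_force: [-0.1, 0.4, -0.3]
finger_gap: 0.0299
```

Run:
```python
from h import *
T=tcpT(); print(T.round(4), get_state()['clock'])
im=read_camera('wrist'); cv2.imwrite('pics/w1.png',im[:,:,::-1]); np.save('T1.npy',T)
C=cam('wrist',T)
for l in ['tester','push_face']:
    r=silhouettes('wrist',l)
    for x in r[:2]: print(l,x['p'],x['extent'])
    if r: np.save(f'w1_{l}.npy',r[0]['mask'])
```

```text
[[ 8.000e-04  9.919e-01  1.266e-01  5.220e-01]
 [-4.000e-04  1.266e-01 -9.919e-01  1.905e-01]
 [-1.000e+00  7.000e-04  5.000e-04  2.309e-01]
 [ 0.000e+00  0.000e+00  0.000e+00  1.000e+00]] 3.05
push_face 0.85 [222.8, 171.5, 115.6, 105.9]
```

View pics/w1.png

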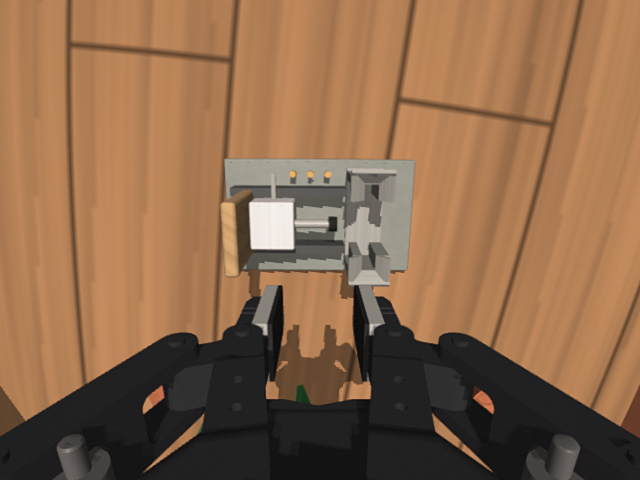

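Run:
```python
from h import *
T=np.load('T1.npy'); C=cam('wrist',T); im=cv2.imread('pics/w1.png')
p=[.5688,.1928,.127]
def draw(im,p,col):
    for z,r in ((.012,(-.14,.05,-.058,.058)),):
        P=place([[r[0],r[2],z],[r[1],r[2],z],[r[1],r[3],z],[r[0],r[3],z]],*p); uv=proj(C,P); print(uv.round(1)); cv2.polylines(im,[(uv*16*4).astype(np.int32)],True,col,1,cv2.LINE_AA,shift=4)
    P=place([[-.12,0,.09],[0,.0,.016],[0,.039,.062],[0,-.039,.062],[-.12,.03,.11],[-.12,-.03,.11]],*p); uv=proj(C,P)
    for u in uv: cv2.circle(im,tuple((u*64).astype(int)),4*16,col,1,cv2.LINE_AA,4)
big=cv2.resize(im,None,fx=4,fy=4,interpolation=cv2.INTER_CUBIC)
cr=big.copy()[590:1190,840:1740]
draw(big,p,(0,0,255)); cr2=big[590:1190,840:1740]
cv2.imwrite('pics/w1b.png',cv2.resize(cr2,(800,533)))
```

```text
[[229.8 268.7]
 [408.2 268.6]
 [415.7 157.1]
 [222.5 157.1]]
```

View pics/w1b.png

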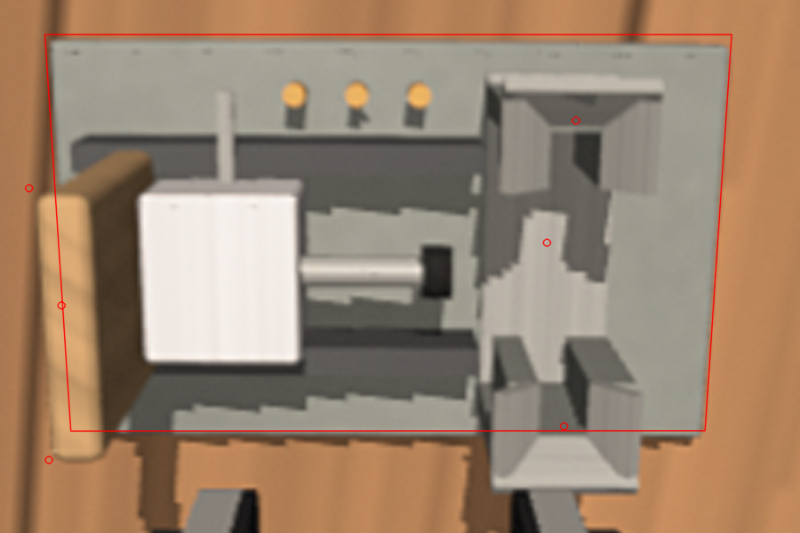

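Emit:
step_arm(
  targets=[
    [[0,0,0],[0,-0.1,3.0],3],
    [[0,0,0],[0,-0.1,4.7],3],
    [[0,0,0],[0,-0.1,4.7],3],
    [[0,0,0],[0,-0.1,4.7],3],
    [[0,0,0],[0,-0.1,4.7],3],
    [[0,0,0],[0,-0.1,4.7],3],
    [[0,0,0],[0,-0.1,4.7],3],
    [[0,0,0],[0,-0.1,4.5],3],
    [[0,0,0],[0,-0.1,3.5],3],
    [[0,0,0],[0,0,0],3],
  ],
)

```text
clock: 4.2
tcp_pos: [0.5625, -0.1996, 0.2309]
orientation: [0.531, 0.467, 0.531, -0.467]
wrist_force: [0.4, 0.5, 0.1]
finger_gap: 0.0301
```

Run:
```python
from h import *
T=tcpT(); print(T.round(4), get_state()['clock'])
im=read_camera('wrist'); cv2.imwrite('pics/w2.png',im[:,:,::-1]); np.save('T2.npy',T)
C=cam('wrist',T)
for l in ['tile','rack']:
    r=silhouettes('wrist',l)
    for x in r[:3]: print(l,x['p'],x['extent'])
    if r: np.save(f'w2_{l}.npy',r[0]['mask'])
```

```text
[[ 4.000e-04  9.918e-01  1.281e-01  5.625e-01]
 [-1.000e-03  1.281e-01 -9.918e-01 -1.996e-01]
 [-1.000e+00  3.000e-04  1.000e-03  2.309e-01]
 [ 0.000e+00  0.000e+00  0.000e+00  1.000e+00]] 4.2
tile 0.89 [355.9, 316.6, 52.9, 82.5]
tile 0.77 [105.5, 72.5, 75.7, 93.2]
tile 0.74 [297.7, 0.0, 40.6, 102.0]
rack 0.88 [221.2, 162.7, 192.8, 103.2]
```

View pics/w2.png

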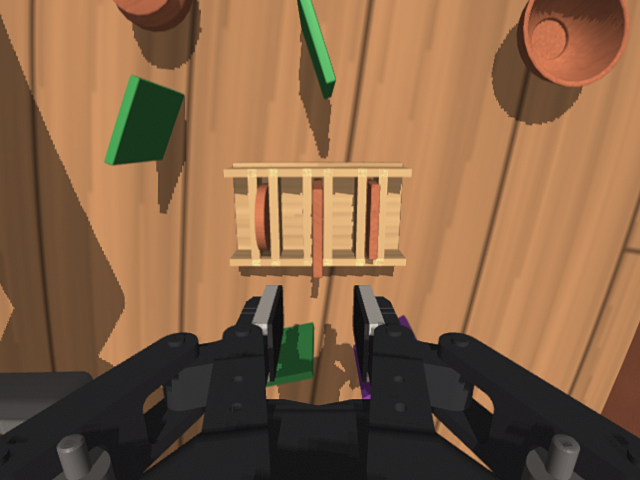

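Run:
```python
from h import *
T=np.load('T2.npy'); C=cam('wrist',T); im=cv2.imread('pics/w2.png')
hsv=cv2.cvtColor(im,cv2.COLOR_BGR2HSV)
x0,y0,f=215,155,4
big=cv2.resize(im[y0:y0+140,x0:x0+200],None,fx=f,fy=f,interpolation=cv2.INTER_CUBIC)
p=[.5617,-.1994,.130]
P=place([[-.085,-.05,.045],[.085,-.05,.045],[.085,.05,.045],[-.085,.05,.045]],*p); uv=proj(C,P);print(uv.round(1))
cv2.polylines(big,[((uv-[x0,y0])*f).astype(np.int32)],True,(0,0,255))
P=place([[-.004,-.035,.107],[.004,-.035,.107],[.004,.035,.107],[-.004,.035,.107]],*p); uv=proj(C,P);print(uv.round(1))
cv2.polylines(big,[((uv-[x0,y0])*f).astype(np.int32)],True,(255,0,0))
cv2.imwrite('pics/w2b.png',big)
```

```text
[[229.  268.5]
 [404.7 268.2]
 [411.4 162.7]
 [221.8 163. ]]
[[311.6 276.8]
 [321.8 276.8]
 [321.9 187.4]
 [311.1 187.4]]
```

View pics/w2b.png

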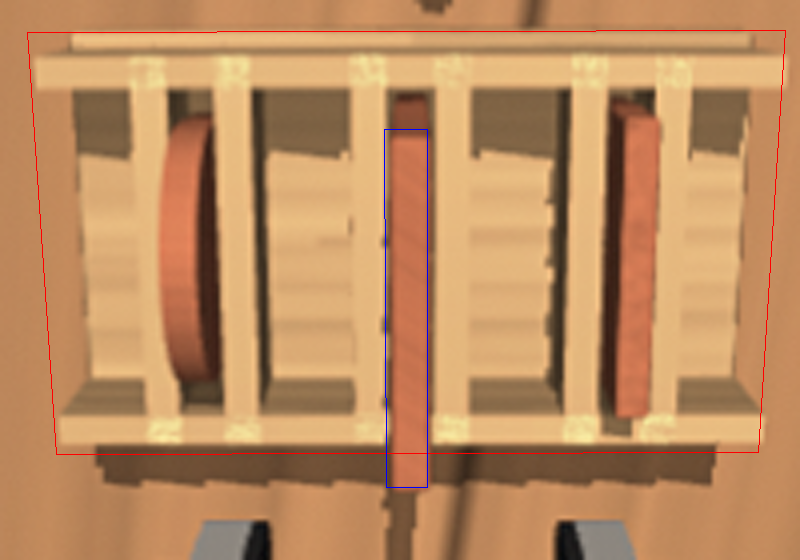

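Run:
```python
from h import *
T=np.load('T2.npy'); W=cam('wrist',T); S=cam('side')
for a,b in [((317.5,189.2),(325,276.2)),((316.8,277.2),(349.3,297.5))]: 
    P=tri([(W,a),(S,b)]); print(P.round(4), (proj(W,P)-a).round(1),(proj(S,P)-b).round(1))
```

```text
[ 0.5577 -0.166   0.1048] [[-0.5 -0.2]] [[ 0.3 -0. ]]
[ 0.5674 -0.2342  0.1085] [[1.3 0.7]] [[-0.8  0.1]]
```

Emit:
step_arm(
  targets=[
    [[0,0,0],[3.0,0,0.05],3],
    [[0,0,0],[4.0,0,0],3],
    [[0,0,0],[3.5,0,0],3],
    [[0,0,0],[2.0,0,0],3],
    [[0,0,0],[0,0,0],3],
    [[0,0,0],[0,0,0],3],
    [[0,0,0],[0,0,0],3],
    [[0,0,0],[0,0,0],3],
    [[0,0,0],[0,0,0],3],
    [[0,0,0],[0,0,0],3],
  ],
)

```text
clock: 5.35
tcp_pos: [0.5626, -0.1976, 0.1071]
orientation: [0.532, 0.466, 0.531, -0.466]
wrist_force: [0.5, -0.2, 0.4]
finger_gap: 0.0299
```

Run:
```python
from h import *
T=tcpT(); print(T.round(4), get_state()['wrist_force'])
im=read_camera('wrist'); cv2.imwrite('pics/w3.png',im[:,:,::-1])
```

```text
[[ 1.200e-03  9.914e-01  1.309e-01  5.626e-01]
 [-5.000e-04  1.309e-01 -9.914e-01 -1.976e-01]
 [-1.000e+00  1.100e-03  7.000e-04  1.071e-01]
 [ 0.000e+00  0.000e+00  0.000e+00  1.000e+00]] [ 0.45096399 -0.17482433  0.35171756]
```

View pics/w3.png

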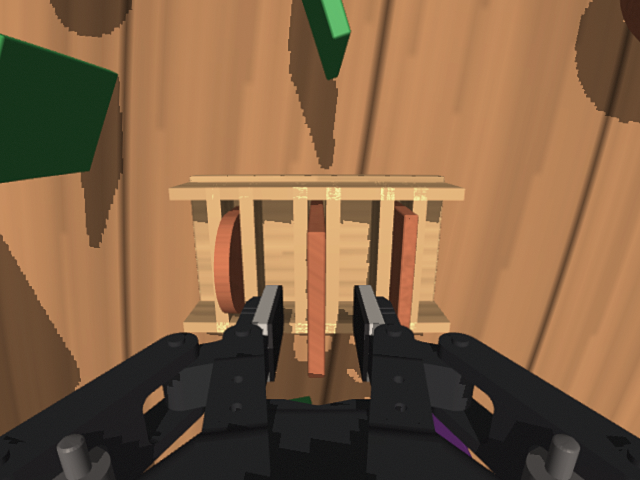

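Emit:
step_arm(
  targets=[
    [[0,0,0],[1.5,0,0.2],3],
    [[0,0,0],[1.5,0,0],3],
    [[0,0,0],[0.7,0,0],3],
    [[0,0,0],[0,0,0],3],
    [[0,0,0],[0,0,0],0],
    [[0,0,0],[0,0,0],0],
    [[0,0,0],[0,0,0],0],
    [[0,0,0],[0,0,0],0],
    [[0,0,0],[0,0,0],0],
    [[0,0,0],[0,0,0],0],
  ],
  force=35,
)

```text
clock: 6.4
tcp_pos: [0.5629, -0.1995, 0.07]
orientation: [0.532, 0.466, 0.531, -0.466]
wrist_force: [-0.6, -1.0, 4.4]
finger_gap: 0.0076
```

Run:
```python
from h import *
T=tcpT(); print(T.round(4), get_state()['wrist_force'],get_state()['finger_gap'])
im=read_camera('wrist'); cv2.imwrite('pics/w4.png',im[:,:,::-1])
```

```text
[[ 1.200e-03  9.914e-01  1.311e-01  5.629e-01]
 [-5.000e-04  1.311e-01 -9.914e-01 -1.995e-01]
 [-1.000e+00  1.100e-03  7.000e-04  7.000e-02]
 [ 0.000e+00  0.000e+00  0.000e+00  1.000e+00]] [-0.60735751 -0.96589143  4.3564687 ] 0.007617009381236283
```

View pics/w4.png

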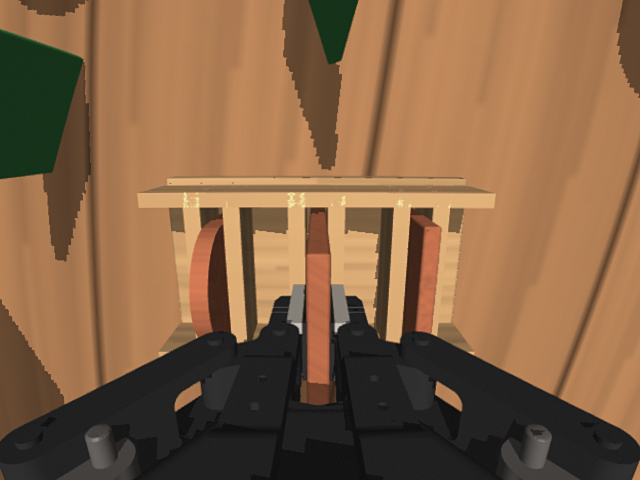

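Emit:
step_arm(
  targets=[
    [[0,0,0],[-1.0,0,0],0],
    [[0,0,0],[-1.5,0,0],0],
    [[0,0,0],[-2.0,0,0],0],
    [[0,0,0],[-2.0,0,0],0],
    [[0,0,0],[-2.0,0,0],0],
    [[0,0,0],[-2.0,0,0],0],
    [[0,0,0],[-1.5,0,0],0],
    [[0,0,0],[-1.0,0,0],0],
    [[0,0,0],[0,0,0],0],
    [[0,0,0],[0,0,0],0],
  ],
)

```text
clock: 7.45
tcp_pos: [0.5622, -0.1992, 0.1988]
orientation: [0.532, 0.466, 0.532, -0.466]
wrist_force: [1.0, 1.3, -1.0]
finger_gap: 0.0073
```

Run:
```python
from h import *
T=tcpT(); print(T.round(4), get_state()['wrist_force'],get_state()['finger_gap'])
im=read_camera('wrist'); cv2.imwrite('pics/w5.png',im[:,:,::-1])
im2=read_camera('side'); cv2.imwrite('pics/s5.png',im2[:,:,::-1])
cv2.imwrite('pics/c5.png',np.hstack([cv2.resize(im,(400,300)),im2[90:390,200:600]])[:,:,::-1])
```

```text
[[-6.000e-04  9.914e-01  1.311e-01  5.622e-01]
 [ 4.000e-04  1.311e-01 -9.914e-01 -1.992e-01]
 [-1.000e+00 -5.000e-04 -5.000e-04  1.988e-01]
 [ 0.000e+00  0.000e+00  0.000e+00  1.000e+00]] [ 1.036613    1.26318504 -1.02787938] 0.007341254509458312
```

View pics/c5.png

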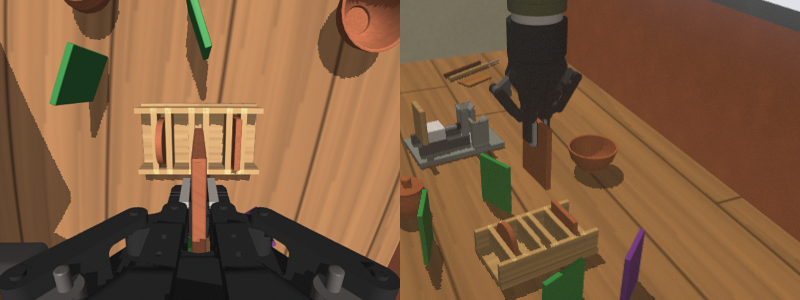

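Emit:
step_arm(
  targets=[
    [[0,0,0],[0,0.4,-2.5],0],
    [[0,0,0],[0,0.7,-4.7],0],
    [[0,0,0],[0,0.7,-4.7],0],
    [[0,0,0],[0,0.7,-4.7],0],
    [[0,0,0],[0,0.7,-4.7],0],
    [[0,0,0],[0,0.7,-4.7],0],
    [[0,0,0],[0,0.7,-4.7],0],
    [[0,0,0],[0,0.7,-4.5],0],
    [[0,0,0],[0,0.5,-3.5],0],
    [[0,0,0],[0,0,0],0],
  ],
)

```text
clock: 8.55
tcp_pos: [0.5682, 0.1962, 0.198]
orientation: [0.532, 0.464, 0.534, -0.465]
wrist_force: [-0.2, -0.1, -0.9]
finger_gap: 0.0078
```

Run:
```python
from h import *
T=tcpT(); print(T.round(4), get_state()['wrist_force'],get_state()['finger_gap']); np.save('T6.npy',T)
d=np.array([.569,.192])-T[:2,3]; print('tool y,z', T[:2,1]@d, T[:2,2]@d)
im=read_camera('wrist'); cv2.imwrite('pics/w6.png',im[:,:,::-1])
cv2.imwrite('pics/w6b.png',cv2.resize(im[100:430,170:480],None,fx=1.8,fy=1.8,interpolation=cv2.INTER_CUBIC)[:,:,::-1])
```

```text
[[-0.0017  0.9906  0.1368  0.5682]
 [ 0.0011  0.1368 -0.9906  0.1962]
 [-1.     -0.0015 -0.0013  0.198 ]
 [ 0.      0.      0.      1.    ]] [-0.211401   -0.09587488 -0.90704512] 0.007761246449386356
tool y,z 0.00021800167059891074 0.004311746068101227
```

View pics/w6b.png

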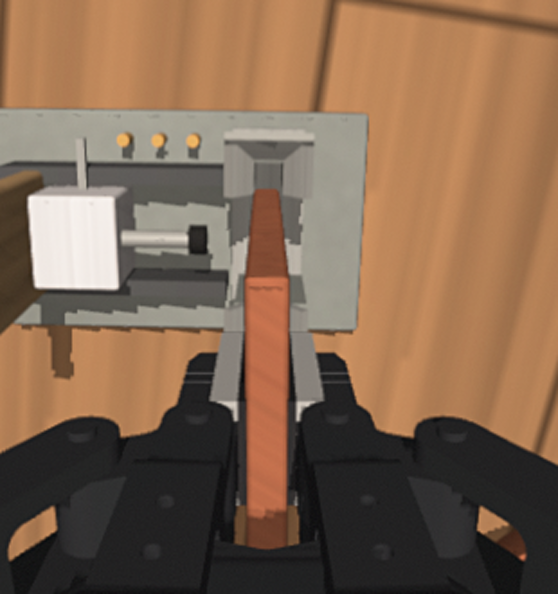

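Emit:
step_arm(
  targets=[
    [[0.6,0,0],[0,0,0.4],0],
    [[0,0,0],[1.0,0,0],0],
    [[0,0,0],[1.5,0,0],0],
    [[0,0,0],[1.5,0,0],0],
    [[0,0,0],[0.8,0,0],0],
    [[0,0,0],[0,0,0],0],
    [[0,0,0],[0,0,0],0],
    [[0,0,0],[0,0,0],0],
    [[0,0,0],[0,0,0],0],
    [[0,0,0],[0,0,0],0],
  ],
)

```text
clock: 9.6
tcp_pos: [0.5701, 0.1881, 0.1519]
orientation: [0.53, 0.469, 0.529, -0.468]
wrist_force: [-0.4, -0.5, -1.2]
finger_gap: 0.0077
```

Run:
```python
from h import *
T=tcpT(); print(T.round(4), get_state()['wrist_force'],get_state()['finger_gap']); np.save('T7.npy',T)
d=np.array([.569,.192])-T[:2,3]; print('tool y,z', T[:2,1]@d, T[:2,2]@d)
im=read_camera('wrist'); 
im2=read_camera('side');
cv2.imwrite('pics/s7.png',im2[:,:,::-1]);cv2.imwrite('pics/w7.png',im[:,:,::-1])
C=cam('wrist',T)
P=np.array([[0,.039,.062],[0,-.039,.062]]); print(proj(C,place(P,.569,.1915,.125)))
cv2.imwrite('pics/w7b.png',np.hstack([cv2.resize(im[100:400,170:470],(480,480),interpolation=cv2.INTER_CUBIC),cv2.resize(im2[130:290,190:290],(300,480),interpolation=cv2.INTER_CUBIC)])[:,:,::-1])
```

```text
[[ 1.100e-03  9.927e-01  1.208e-01  5.701e-01]
 [ 3.000e-04  1.208e-01 -9.927e-01  1.881e-01]
 [-1.000e+00  1.100e-03 -2.000e-04  1.519e-01]
 [ 0.000e+00  0.000e+00  0.000e+00  1.000e+00]] [-0.39307205 -0.52825973 -1.17443422] 0.007724126759304694
tool y,z -0.0006384251208257926 -0.004006264198064571
[[316.11655406 182.45756331]
 [316.69398548 295.42809926]]
```

View pics/w7b.png

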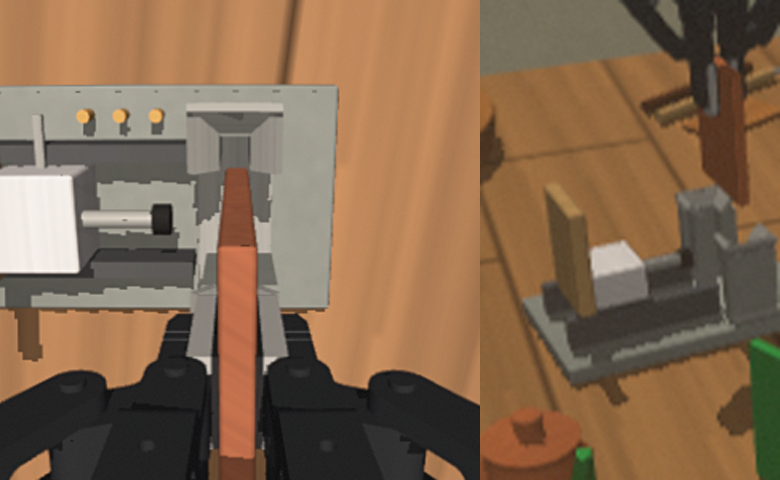

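Run:
```python
from h import *
T=np.load('T7.npy'); C=cam('wrist',T)
for uv,z in [((318.1,205),.094),((317.5,185.6),.062),((318.1,253.5),.189)]:
    P=atz(C,[uv],z)[0]; print(P.round(4),'tool',(T[:3,:3].T@(P-T[:3,3])).round(4))
im=cv2.imread('pics/w7.png'); cv2.imwrite('pics/w7c.png',cv2.resize(im[150:320,260:380],(564,799),interpolation=cv2.INTER_CUBIC)[:600])
```

```text
[0.5664 0.2211 0.094 ] tool [ 0.0579  0.0003 -0.0332]
[0.5653 0.2283 0.062 ] tool [ 0.0899 -0.0001 -0.0405]
[0.5661 0.2218 0.189 ] tool [-0.0371  0.0001 -0.034 ]
```

View pics/w7c.png

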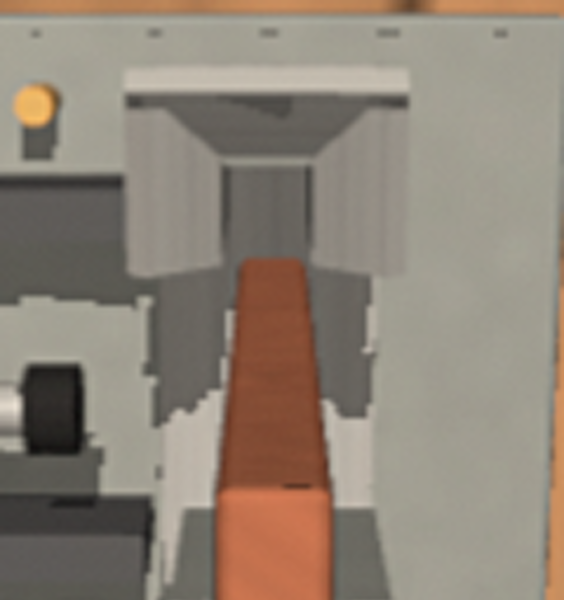

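Emit:
step_arm(
  targets=[
    [[0,0,0],[0,-0.05,-0.4],0],
    [[0,0,0],[0,0,0],0],
    [[0,0,0],[0,0,0],0],
    [[0,0,0],[0.8,0,0],0],
    [[0,0,0],[0.8,0,0],0],
    [[0,0,0],[0.8,0,0],0],
    [[0,0,0],[0.8,0,0],0],
    [[0,0,0],[0.3,0,0],0],
    [[0,0,0],[0,0,0],0],
    [[0,0,0],[0,0,0],0],
  ],
)

```text
clock: 10.7
tcp_pos: [0.5689, 0.1919, 0.1164]
orientation: [0.529, 0.469, 0.529, -0.469]
wrist_force: [0.6, 0.5, -0.7]
finger_gap: 0.0076
```

Run:
```python
from h import *
T=tcpT(); print(T.round(4), get_state()['wrist_force'],get_state()['finger_gap']); np.save('T8.npy',T)
d=np.array([.569,.192])-T[:2,3]; print('tool y,z', T[:2,1]@d, T[:2,2]@d)
im=read_camera('wrist'); 
im2=read_camera('side');
cv2.imwrite('pics/w8b.png',np.hstack([cv2.resize(im[100:400,170:470],(480,480),interpolation=cv2.INTER_CUBIC),cv2.resize(im2[130:290,190:290],(300,480),interpolation=cv2.INTER_CUBIC)])[:,:,::-1])
```

```text
[[ 1.000e-04  9.927e-01  1.206e-01  5.689e-01]
 [ 1.000e-04  1.206e-01 -9.927e-01  1.919e-01]
 [-1.000e+00  1.000e-04 -1.000e-04  1.164e-01]
 [ 0.000e+00  0.000e+00  0.000e+00  1.000e+00]] [ 0.59678555  0.47709168 -0.71495319] 0.0075743632523023454
tool y,z 0.0001293889148381842 -8.561681659559467e-05
```

View pics/w8b.png

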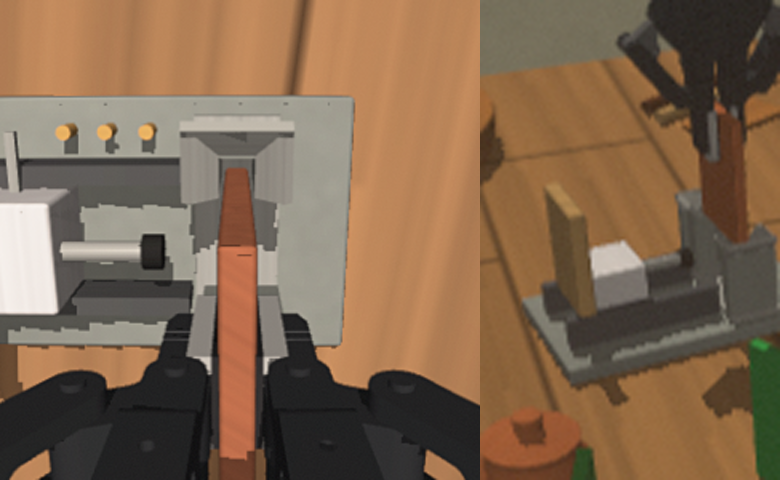

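Emit:
step_arm(
  targets=[
    [[0,0,0],[0.8,0,0],0],
    [[0,0,0],[0.8,0,0],0],
    [[0,0,0],[0.8,0,0],0],
    [[0,0,0],[0.8,0,0],0],
    [[0,0,0],[0.5,0,0],0],
    [[0,0,0],[0.3,0,0],0],
    [[0,0,0],[0.2,0,0],0],
    [[0,0,0],[0,0,0],0],
    [[0,0,0],[0,0,0],0],
    [[0,0,0],[0,0,0],0],
  ],
)

```text
clock: 11.8
tcp_pos: [0.569, 0.1919, 0.0746]
orientation: [0.529, 0.469, 0.529, -0.469]
wrist_force: [-0.6, -0.5, -1.6]
finger_gap: 0.0073
```

Run:
```python
from h import *
T=tcpT(); print(T.round(4), get_state()['wrist_force'],get_state()['finger_gap']); np.save('T8.npy',T)
d=np.array([.569,.192])-T[:2,3]; print('tool y,z', T[:2,1]@d, T[:2,2]@d)
im=read_camera('wrist'); 
im2=read_camera('side');
cv2.imwrite('pics/w9b.png',np.hstack([cv2.resize(im[100:400,170:470],(480,480),interpolation=cv2.INTER_CUBIC),cv2.resize(im2[130:290,190:290],(300,480),interpolation=cv2.INTER_CUBIC)])[:,:,::-1])
```

```text
[[ 5.000e-04  9.927e-01  1.207e-01  5.690e-01]
 [ 2.000e-04  1.207e-01 -9.927e-01  1.919e-01]
 [-1.000e+00  5.000e-04 -1.000e-04  7.460e-02]
 [ 0.000e+00  0.000e+00  0.000e+00  1.000e+00]] [-0.59726889 -0.53225374 -1.5931073 ] 0.0073152432449733115
tool y,z 2.5562924659026847e-05 -5.517976637493189e-05
```

View pics/w9b.png

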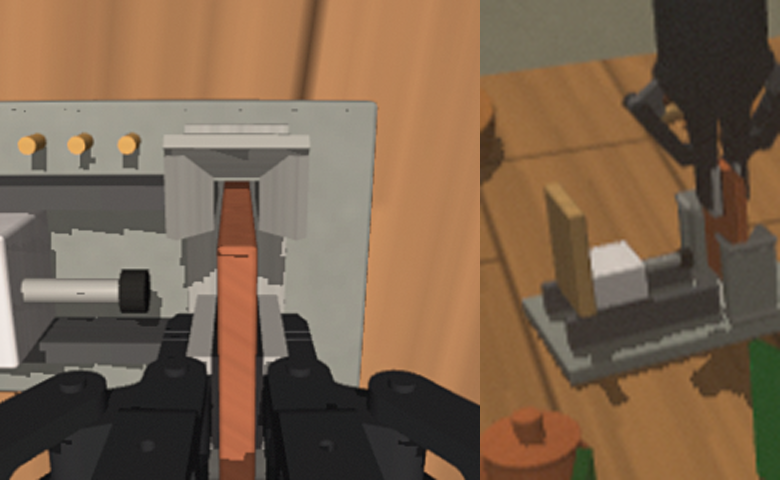

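Emit:
step_arm(
  targets=[
    [[0,0,0],[0.1,0,0],0],
    [[0,0,0],[0.1,0,0],0],
    [[0,0,0],[0,0,0],0],
    [[0,0,0],[0,0,0],0],
    [[0,0,0],[0,0,0],1.5],
    [[0,0,0],[0,0,0],2],
    [[0,0,0],[0,0,0],2.5],
    [[0,0,0],[0,0,0],2.5],
    [[0,0,0],[0,0,0],2.5],
    [[0,0,0],[0,0,0],2.5],
  ],
)

```text
clock: 12.9
tcp_pos: [0.5687, 0.1918, 0.0721]
orientation: [0.529, 0.469, 0.529, -0.469]
wrist_force: [0.4, -0.3, 0.4]
finger_gap: 0.0249
```

Run:
```python
from h import *
T=tcpT(); print(T.round(4), get_state()['wrist_force'],get_state()['finger_gap']); np.save('T8.npy',T)
im=read_camera('wrist'); 
im2=read_camera('side');
cv2.imwrite('pics/w10.png',im[:,:,::-1]);cv2.imwrite('pics/s10.png',im2[:,:,::-1])
cv2.imwrite('pics/w10b.png',np.hstack([cv2.resize(im[100:400,170:470],(480,480),interpolation=cv2.INTER_CUBIC),cv2.resize(im2[130:290,190:290],(300,480),interpolation=cv2.INTER_CUBIC)])[:,:,::-1])
```

```text
[[-3.000e-04  9.927e-01  1.206e-01  5.687e-01]
 [ 0.000e+00  1.206e-01 -9.927e-01  1.918e-01]
 [-1.000e+00 -3.000e-04 -0.000e+00  7.210e-02]
 [ 0.000e+00  0.000e+00  0.000e+00  1.000e+00]] [ 0.36716506 -0.28015528  0.3652636 ] 0.024935201286615208
```

View pics/w10b.png

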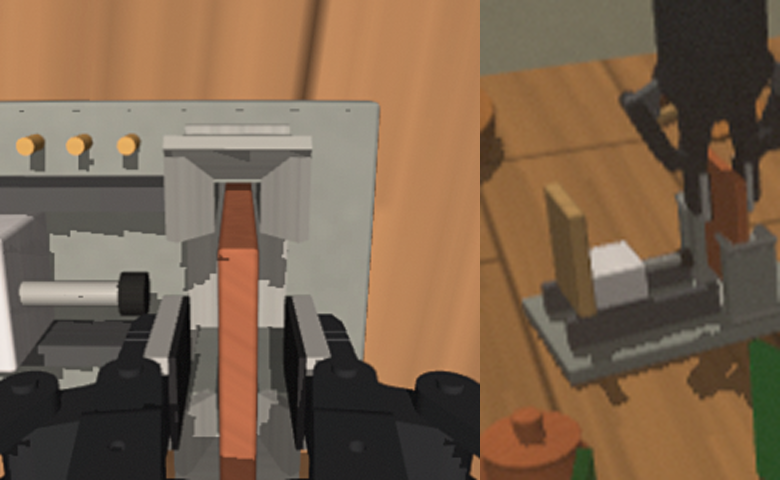

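Emit:
step_arm(
  targets=[
    [[0,0,0],[-1.0,0,0],2.5],
    [[0,0,0],[-2.0,0,0],2.5],
    [[0,0,0],[-2.5,0,0],2.5],
    [[0,0,0],[-2.5,0,0],2.5],
    [[0,0,0],[-2.0,0,0],2.5],
    [[0,0,0],[-1.0,0,0],2.5],
    [[0,0,0],[0,0,0],2.5],
    [[0,0,0],[0,0,0],2.5],
    [[0,0,0],[0,0,0],2.5],
    [[0,0,0],[0,0,0],2.5],
  ],
)

```text
clock: 14.0
tcp_pos: [0.5681, 0.1917, 0.181]
orientation: [0.529, 0.468, 0.53, -0.469]
wrist_force: [-0.3, 0.7, -0.0]
finger_gap: 0.0252
```

Run:
```python
from h import *
T=tcpT(); print(T.round(4), get_state()['wrist_force'],get_state()['finger_gap']); np.save('T11.npy',T)
im=read_camera('wrist'); 
im2=read_camera('side');
cv2.imwrite('pics/w11.png',im[:,:,::-1]);cv2.imwrite('pics/s11.png',im2[:,:,::-1])
S=cam('side'); W=cam('wrist',T)
def dr(im,C,x0,y0,f,p=(.569,.1918,.122)):
    b=cv2.resize(im,None,fx=f,fy=f,interpolation=cv2.INTER_CUBIC)
    for z in (.016,.111):
        uv=proj(C,place([[-.004,-.035,z],[.004,-.035,z],[.004,.035,z],[-.004,.035,z]],*p))
        cv2.polylines(b,[((uv)*f).astype(np.int32)],True,(0,0,255))
    return b[int(y0*f):int(y0*f)+480,int(x0*f):int(x0*f)+400]
cv2.imwrite('pics/c11.png',np.hstack([dr(im[:,:,::-1],W,240,140,2.5),dr(im2[:,:,::-1],S,215,160,4)]))
```

```text
[[-2.200e-03  9.927e-01  1.207e-01  5.681e-01]
 [-4.000e-04  1.207e-01 -9.927e-01  1.917e-01]
 [-1.000e+00 -2.200e-03  1.000e-04  1.810e-01]
 [ 0.000e+00  0.000e+00  0.000e+00  1.000e+00]] [-0.29458817  0.68089717 -0.02338557] 0.025158945933497354
```

View pics/c11.png

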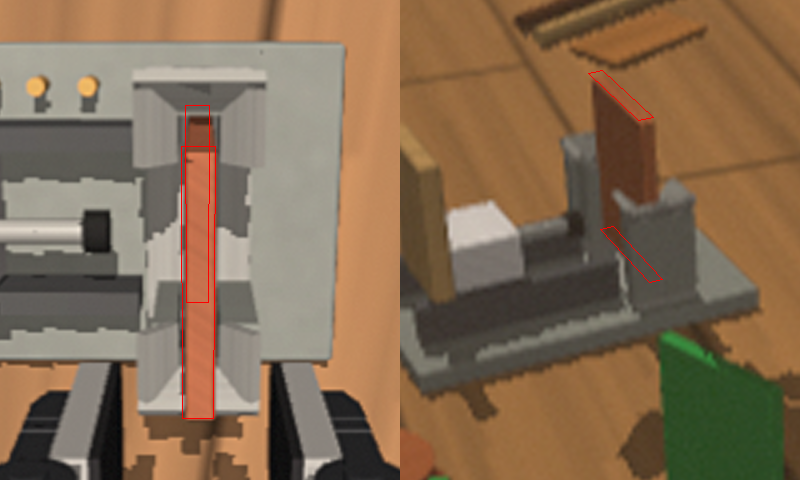

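Emit:
step_arm(
  targets=[
    [[-8.3,0,0],[0,0,0],0],
    [[-8.3,0,0],[0,0,0],0],
    [[-8.3,0,0],[0,0,0],0],
    [[-8.3,0,0],[0,0,0],0],
    [[-8.3,0,0],[0,0,0],0],
    [[-8.3,0,0],[0,0,0],0],
    [[-8.3,0,0],[0,0,0],0],
    [[-8.3,0,0],[0,0,0],0],
    [[-8.3,0,0],[0,0,0],0],
    [[-8.3,0,0],[0,0,0],0],
  ],
)

```text
clock: 15.1
tcp_pos: [0.5686, 0.1919, 0.1818]
orientation: [0.707, -0.002, 0.707, 0.002]
wrist_force: [-0.1, -0.1, 0.8]
finger_gap: 0.0
```

Emit:
step_arm(
  targets=[
    [[-7,0,0],[0,0,0],0],
    [[0,0,0],[0,0,-2.0],0],
    [[0,0,0],[0,0,-4.0],0],
    [[0,0,0],[0,0,-4.0],0],
    [[0,0,0],[0,0,-4.0],0],
    [[0,0,0],[0,0,-2.0],0],
    [[0,0,0],[0,0,0],0],
    [[0,0,0],[0,0,0],0],
    [[0,0,0],[0,0,0],0],
    [[0,0,0],[0,0,0],0],
  ],
)

```text
clock: 16.1
tcp_pos: [0.4112, 0.1727, 0.1822]
orientation: [0.706, -0.043, 0.706, 0.043]
wrist_force: [0.5, 0.1, 0.4]
finger_gap: 0.0001
```

```bash
cat > look.py <<'E'
import sys
from h import *
n=sys.argv[1]
T=tcpT(); s=get_state(); print(T.round(4), s['wrist_force'].round(1),s['finger_gap'],s['clock'])
w=np.array([np.cos(.124),np.sin(.124)]); d=T[:2,3]-[.569,.1916]; print('tester x,y of TCP',(d@w).round(4),(d@[-w[1],w[0]]).round(4))
im=read_camera('wrist'); im2=read_camera('side')
cv2.imwrite(f'pics/w{n}.png',im[:,:,::-1]);cv2.imwrite(f'pics/s{n}.png',im2[:,:,::-1])
cv2.imwrite(f'pics/c{n}.png',np.hstack([cv2.resize(im,(400,300)),cv2.resize(im2[150:270,180:340],(400,300),interpolation=cv2.INTER_CUBIC)])[:,:,::-1])
E
python3 look.py 12
```

```text
[[ 4.000e-04 -1.203e-01  9.927e-01  4.112e-01]
 [ 2.000e-04  9.927e-01  1.203e-01  1.727e-01]
 [-1.000e+00  1.000e-04  4.000e-04  1.822e-01]
 [ 0.000e+00  0.000e+00  0.000e+00  1.000e+00]] [0.5 0.1 0.4] 0.0001208783080464068 16.1
tester x,y of TCP -0.1589 0.0007
```

View pics/c12.png

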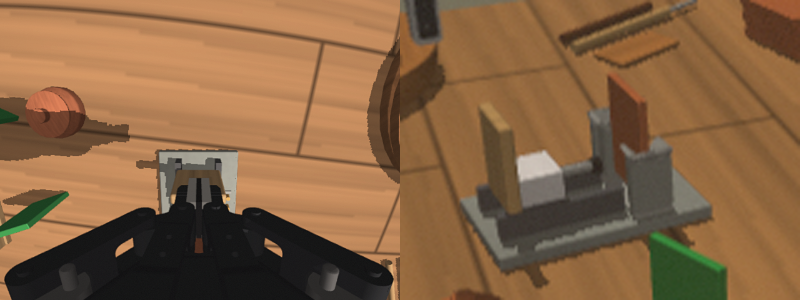

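Emit:
step_arm(
  targets=[
    [[0,0,0],[1.5,0,0],0],
    [[0,0,0],[2.5,0,0],0],
    [[0,0,0],[2.5,0,0],0],
    [[0,0,0],[2.4,0,0],0],
    [[0,0,0],[1.5,0,0],0],
    [[0,0,0],[0,0,0],0],
    [[0,0,0],[0,0,0],0],
    [[0,0,0],[0,0,0],0],
    [[0,0,0],[0,0,0.7],0],
    [[0,0,0],[0,0,0.3],0],
  ],
)

```text
clock: 17.2
tcp_pos: [0.4216, 0.1741, 0.0793]
orientation: [0.707, -0.043, 0.705, 0.043]
wrist_force: [0.2, 0.7, -0.1]
finger_gap: -0.0003
```

```bash
python3 look.py 13
```

```text
[[ 2.700e-03 -1.206e-01  9.927e-01  4.216e-01]
 [ 7.000e-04  9.927e-01  1.206e-01  1.741e-01]
 [-1.000e+00  3.000e-04  2.700e-03  7.930e-02]
 [ 0.000e+00  0.000e+00  0.000e+00  1.000e+00]] [ 0.2  0.7 -0.1] -0.00030751672147462416 17.2
tester x,y of TCP -0.1484 0.0009
```

View pics/c13.png

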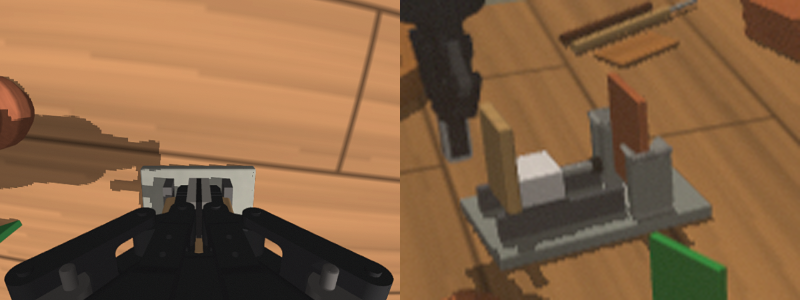

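Emit:
step_arm(
  targets=[
    [[0,0,0],[0,0,0.5],0],
    [[0,0,0],[0,0,0.6],0],
    [[0,0,0],[0,0,0.6],0],
    [[0,0,0],[0,0,0.6],0],
    [[0,0,0],[0,0,0.6],0],
    [[0,0,0],[0,0,0.6],0],
    [[0,0,0],[0,0,0.6],0],
    [[0,0,0],[0,0,0.5],0],
    [[0,0,0],[0,0,0.4],0],
    [[0,0,0],[0,0,0],0],
  ],
  force=60,
)

```text
clock: 18.3
tcp_pos: [0.4681, 0.1796, 0.0777]
orientation: [0.705, -0.043, 0.707, 0.043]
wrist_force: [-4.8, 0.5, 2.1]
finger_gap: 0.0002
```

```bash
python3 look.py 14
```

```text
[[-3.600e-03 -1.208e-01  9.927e-01  4.681e-01]
 [-6.000e-04  9.927e-01  1.208e-01  1.796e-01]
 [-1.000e+00 -1.000e-04 -3.700e-03  7.770e-02]
 [ 0.000e+00  0.000e+00  0.000e+00  1.000e+00]] [-4.8  0.5  2.1] 0.00020699021465222822 18.3
tester x,y of TCP -0.1016 0.0006
```

View pics/c14.png

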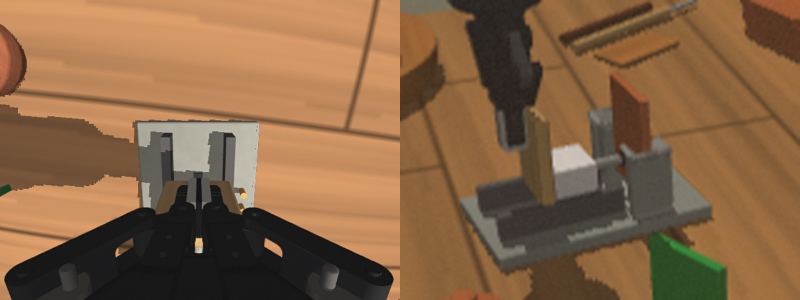

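Emit:
step_arm(
  targets=[
    [[0,0,0],[0,0,0.3],0],
    [[0,0,0],[0,0,0.4],0],
    [[0,0,0],[0,0,0.4],0],
    [[0,0,0],[0,0,0.4],0],
    [[0,0,0],[0,0,0.3],0],
    [[0,0,0],[0,0,0.2],0],
    [[0,0,0],[0,0,0],0],
    [[0,0,0],[0,0,0],0],
    [[0,0,0],[0,0,0],0],
    [[0,0,0],[0,0,0],0],
  ],
)

```text
clock: 19.4
tcp_pos: [0.486, 0.1817, 0.0777]
orientation: [0.704, -0.043, 0.708, 0.043]
wrist_force: [-10.3, -1.0, 6.7]
finger_gap: -0.0001
```

```bash
python3 look.py 15
```

```text
[[-6.200e-03 -1.210e-01  9.926e-01  4.860e-01]
 [-1.100e-03  9.927e-01  1.210e-01  1.817e-01]
 [-1.000e+00 -3.000e-04 -6.300e-03  7.770e-02]
 [ 0.000e+00  0.000e+00  0.000e+00  1.000e+00]] [-10.3  -1.    6.7] -5.695091411286411e-05 19.4
tester x,y of TCP -0.0836 0.0005
```

View pics/c15.png

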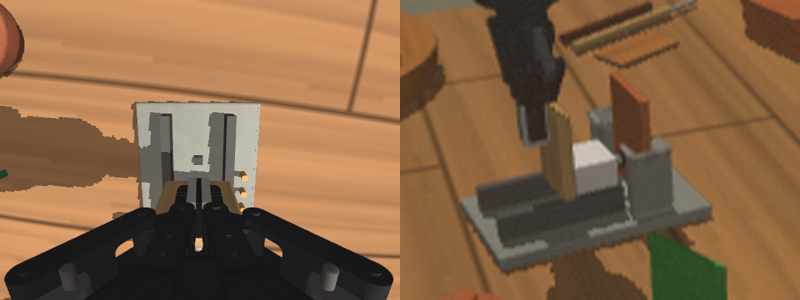

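```bash
cat > trav.py <<'E'
import sys
from h import *
im=cv2.imread(f'pics/s{sys.argv[1]}.png'); C=cam('side')
rest=cv2.imread('pics/s12.png')
p=(.569,.1916,.124)
# box (white carriage) + plate: track patch around plate far-top-corner via projected shift
def corner(t): return proj(C,place([[-.114+t,-.03,.11]],*p))[0]
c0=corner(0); g0=cv2.cvtColor(rest,cv2.COLOR_BGR2GRAY); g=cv2.cvtColor(im,cv2.COLOR_BGR2GRAY)
for name,P,h in (('plate',[-.110,0,.10],9),('carriage',[-.085,0,.06],9)):
    u0=proj(C,place([P],*p))[0]
    best=[]
    for t in np.arange(0,.0601,.0005):
        u=proj(C,place([[P[0]+t,P[1],P[2]]],*p))[0]
        a=cv2.getRectSubPix(rest,(2*h+1,2*h+1),tuple(map(float,u0))); b=cv2.getRectSubPix(im,(2*h+1,2*h+1),tuple(map(float,u)))
        best.append((cv2.matchTemplate(b,a,cv2.TM_CCOEFF_NORMED)[0,0],t))
    best.sort(reverse=True); print(name,[(round(float(s),3),round(float(t),4)) for s,t in best[:4]])
b=cv2.resize(im[185:250,190:310],None,fx=6,fy=6,interpolation=cv2.INTER_CUBIC)
cv2.imwrite(f'pics/t{sys.argv[1]}.png',b)
E
python3 trav.py 12; python3 trav.py 14; python3 trav.py 15
```

```text
plate [(1.0, 0.0), (0.991, 0.0005), (0.965, 0.001), (0.923, 0.0015)]
carriage [(1.0, 0.0), (0.996, 0.0005), (0.983, 0.001), (0.958, 0.0015)]
plate [(0.241, 0.0295), (0.241, 0.029), (0.24, 0.0285), (0.24, 0.03)]
carriage [(0.974, 0.0305), (0.974, 0.03), (0.962, 0.031), (0.962, 0.0295)]
plate [(0.242, 0.048), (0.242, 0.0485), (0.242, 0.0475), (0.239, 0.049)]
carriage [(0.907, 0.0485), (0.903, 0.049), (0.902, 0.048), (0.895, 0.0495)]
```

View pics/t15.png

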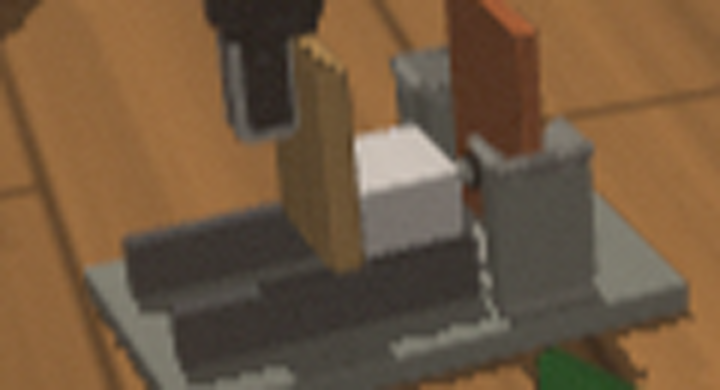

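View pics/w15.png

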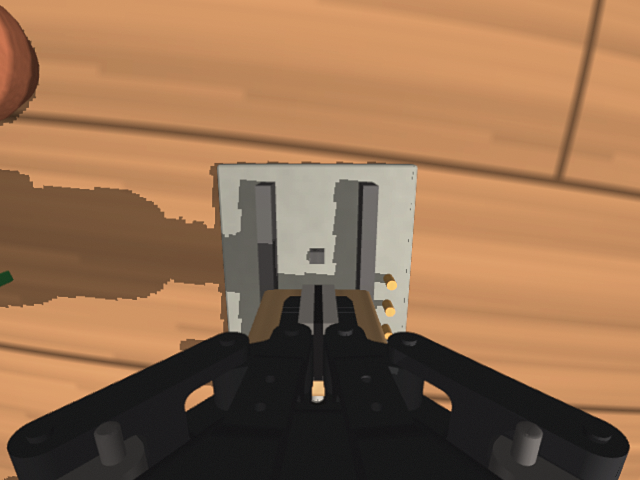

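Emit:
step_arm(
  targets=[
    [[0,0,0],[0,0,0.2],0],
    [[0,0,0],[0,0,0.1],0],
    [[0,0,0],[0,0,0],0],
    [[0,0,0],[0,0,0],0],
    [[0,0,0],[0,0,0],0],
    [[0,0,0],[0,0,0],0],
    [[0,0,0],[0,0,0],0],
    [[0,0,0],[0,0,0],0],
    [[0,0,0],[0,0,0],0],
    [[0,0,0],[0,0,0],0],
  ],
)

```text
clock: 20.5
tcp_pos: [0.4881, 0.182, 0.0777]
orientation: [0.703, -0.043, 0.709, 0.043]
wrist_force: [-12.3, -2.0, 8.9]
finger_gap: -0.0005
```

```bash
python3 look.py 16; python3 trav.py 16; python3 -c "
from h import *
im=read_camera('top'); cv2.imwrite('pics/top16.png',im[:,:,::-1]); s=get_state(); print(s['wrist_force'],s['tcp_pos'])"
```

```text
[[-7.700e-03 -1.211e-01  9.926e-01  4.881e-01]
 [-1.300e-03  9.926e-01  1.211e-01  1.820e-01]
 [-1.000e+00 -4.000e-04 -7.800e-03  7.770e-02]
 [ 0.000e+00  0.000e+00  0.000e+00  1.000e+00]] [-12.3  -2.    8.9] -0.0004783092312148909 20.5
tester x,y of TCP -0.0815 0.0005
plate [(0.225, 0.05), (0.224, 0.0505), (0.223, 0.0495), (0.221, 0.051)]
carriage [(0.902, 0.0505), (0.9, 0.051), (0.896, 0.05), (0.89, 0.0515)]
[-12.7476054   -2.08026939   8.55571343] [0.48810946 0.18197735 0.07770421]
```

View pics/t16.png

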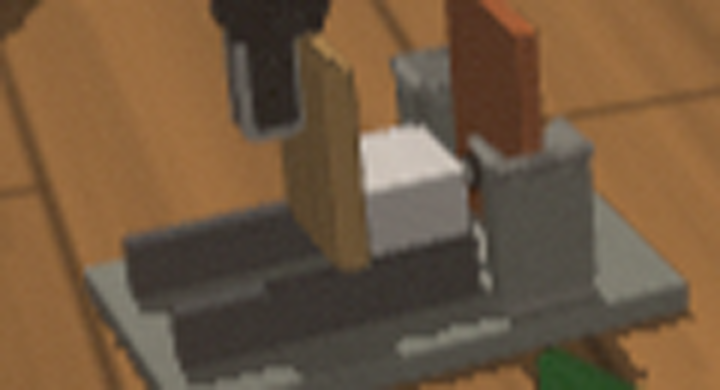

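View pics/top16.png

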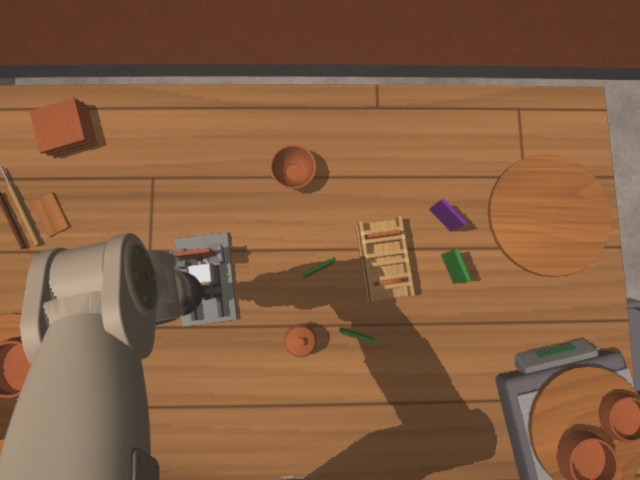

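```bash
python3 -c "
from workcell import *
print(hand_in())"
```

```text
the job is handed in; nothing more can be done
None
```

I slid the tall terracotta tile out of the rack's middle slot, stood it in the tester's grooves on its seat and let go. Then I pushed the plate to the third click with closed fingers and handed in, still holding it there, at about 20.7 s. The hand-in gave no verdict.

Last checks before handing in:
- **Travel:** the side view put the carriage at about 50.5 mm, against 47 mm needed. The separate match on the push plate gave about 50 mm but was weak (score 0.22), so the figure rests on the carriage.
- **Push:** the wrist force was about 12.7 N along the push, with 8.6 N upward, which I take to be friction on the plate. The tool had tilted by under 0.01 rad.
- **Foot:** its force was not measured. About 6 N follows from the travel and the spring rate, and the picture shows it against the tile.
- **Tile:** it was upright in both grooves in the last pictures. After release, before the push, its outline matched the seated model to about 1–2 px. That is within the cameras' roughly 2 mm calibration error.
- **Other things:** the low tile, round tile, bowl and pot looked unmoved in the top view. I compared them by eye, not by measurement.

The calibration disagreed slightly during the job. The wrist view made things about 1.5% smaller than the model, and the two height readings of the tile's top edge came out at 105 and 108 mm against 107 mm in the text.

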